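# Ring the flasks for the shaking water bath

## Robot

A 7-joint arm with a two-finger parallel gripper is mounted at the origin on the work surface. World frame = base frame: x ahead of the robot, y to its left, z up, the work surface at z = 0. Lengths are in m, angles in rad, forces in N, time in s.
With the tool pointing down it reaches from about 0.4 to 0.85 m from the base axis. Payload 6.9 kg.
Tool frame: the origin (TCP) lies midway between the tips of the shut fingers; the grasp point (between the pads) lies behind it (ctrl.pinch_z is the z of the grasp point in the tool frame, in m); z points along the fingers, y is the direction in which the jaws open and shut (so a half turn about z gives the same grasp; the last joint's range is limited). The gripper opens to 85 mm and grips with 20 to 120 N. Pads are 22 mm wide; open, the fingers measure 114 mm over their backs; the gripper's body (76 mm by 85 mm) begins 54 mm behind the grasp point. The pads swing forward as they close: fully open they stand 13 mm farther back than shut.
Start: joints at [-1.139, 0.507, -0.238, 1.5, 0.126, 1.149, -0.155], TCP at [0.201, 0.592, 0.204] pointing down, gripper open.
Joint ranges: [-3.08, 3.08], [-0.24, 2.05], [-1.43, 1.35], [0, 2.5], [-1.52, 4.66], [0.17, 1.96], [-2.89, 2.89]. Speed limits (rad/s): [2.39, 2.39, 3.14, 3.14, 3.14, 3.14, 3.14].

## Interface

Orientations are given as a unit quaternion [w, x, y, z].
In Python, from station import ctrl, get_state, vision, ticket, models gives the robot as it stands. Calls block until the motion is done:
- ctrl.movep(position, orientation): joint-space move of the TCP to a pose.
- ctrl.movel(position, frame=None, max_speed=0.15): straight line of the TCP; frame=None keeps the orientation; max_speed is the mean speed in m/s.
- ctrl.set_joints(angles): joint-space move.
- ctrl.ungrasp() and ctrl.close_gripper(force=None): open the fingers fully, or close them until they stop; force is the grip in N (None keeps the last).
- ctrl.pause(seconds).
- ctrl.ik(position, orientation): joint angles nearest the present ones, or None.
- get_state(): the state.
- vision.grab_frame(name): name is "scene" or "side" or "wrist"; returns (picture, depth): 420x560x3 uint8, blue, green, red; 420x560 float32, m along the optical axis (not along the pixel's ray), 0 where there is no reading.
- vision.camera_info(name): a dict with "mtx" (3x3 intrinsics, pixels), "R" (3x3) and "t" (3): a world point X has camera coordinates R X + t; the wrist camera has in their place "hand_eye" (4x4, takes a point from camera to tool coordinates, whose origin is the TCP and whose axes are the flange's). Camera axes: x right, y down, z forward; pixel columns grow to the right and rows downward; lengths in m; the calibration is good to about 2 mm. A picture is of the moment at which its call begins: read the wrist's pose just before it. camera_info takes no time and is no camera call.
A pose or a line that the arm cannot do raises ctrl.Unreachable and nothing moves.
- ticket.close_job(): hands the job in, once; it reports no verdict.
Trained networks look in the newest picture that a camera, given by its name, has taken for a name from the list of things; names that differ only in an ending like _2 or _b are one class to them, and where a whole thing is asked for, a point or a joint stands for the part that bears it (a point fixed in the world has none). Each returns a list of dicts, best first, with "p" (0 to 1); they miss things now and then, are a little off and sometimes report something else, mostly with a low value. They report only what shows in the picture. A call takes as long as a camera call. They do not tell look-alikes from the thing itself.
- models.recognise(camera, target): "point" ([column, row] in pixels, amid what is visible of it).
- models.masks_of(camera, target): "mask" (420x560 bool, what is visible of it) and "point" ([column, row] in pixels, amid what is visible of it).
The state is a dict: "time": time; "qpos": joint angles; "qd": joint speeds; "tau": joint torques, N m; "tcp_pos": TCP position; "eef_rot": TCP orientation; "contact_force": force on the tool from outside, world axes, zero at the start; "wrist_torque": the same for the moment, N m; "width": finger opening in m.
Only numpy, scipy, OpenCV 4.12 (cv2) and the standard library are available. Lean on these libraries where they do the work, as an engineer would, in place of code of your own. Each camera call takes 0.05 s, during which the arm holds its last target.

## Task

The four flasks are about to go into the shaking water bath and each needs its lead stabilising ring. Take the two stacks of rings apart and lower each ring over the neck of the flask it is made for, until it sits level on the glass: red on the smallest flask, yellow on the next larger, green on the next, blue on the largest. Do not drop the rings, and leave the flasks standing upright where they are.

Things in the scene. Friction and masses are not known exactly. Their poses are not given: they have to be found in the camera images.
- ring_red_mid (a point): Centre (in the hole, half-way up) of the red flask weight: a lead ring coated in red vinyl, lying flat, 54 mm outside diameter, 34 mm hole, 22 mm high, about 0.22 kg. z is its axis, up. At the start it lies on top of the green or the blue ring (centre 33 mm above the bench).
- ring_yellow_mid (a point): Centre (in the hole, half-way up) of the yellow flask weight: a lead ring coated in yellow vinyl, lying flat, 58 mm outside diameter, 38 mm hole, 22 mm high, about 0.25 kg. z is its axis, up. At the start it lies on top of the green or the blue ring (centre 33 mm above the bench).
- ring_green_mid (a point): Centre (in the hole, half-way up) of the green flask weight: a lead ring coated in green vinyl, lying flat, 68 mm outside diameter, 42 mm hole, 22 mm high, about 0.40 kg. z is its axis, up. At the start it lies on the bench (centre 11 mm up) under the red or the yellow ring.
- ring_blue_mid (a point): Centre (in the hole, half-way up) of the blue flask weight: a lead ring coated in blue vinyl, lying flat, 70 mm outside diameter, 45 mm hole, 22 mm high, about 0.42 kg. z is its axis, up. At the start it lies on the bench (centre 11 mm up) under the red or the yellow ring.
- flask_50: The smallest of four clear conical flasks, empty, loose, upright, white screw cap. Origin: centre of underside; z up. Cone 52 mm wide at 6 mm up, 18 mm at 60 mm; straight neck; cap 22 mm wide, its flat top 86 mm up. The red ring passes the cap with 6 mm to spare all round and rests on the cone, its underside about 35 mm and its centre about 46 mm above the origin.
- flask_100: The second smallest of four clear conical flasks, empty, loose, upright, white screw cap. Origin: centre of underside; z up. Cone 64 mm wide at 6 mm up, 21 mm at 74 mm; straight neck; cap 25 mm wide, its flat top 103 mm up. The yellow ring passes the cap with 6.5 mm to spare all round and rests on the cone, its underside about 47 mm and its centre about 58 mm above the origin.
- flask_200: The second largest of four clear conical flasks, empty, loose, upright, white screw cap. Origin: centre of underside; z up. Cone 77 mm wide at 6 mm up, 25 mm at 90 mm; straight neck; cap 29 mm wide, its flat top 121 mm up. The green ring passes the cap with 6.5 mm to spare all round and rests on the cone, its underside about 63 mm and its centre about 74 mm above the origin.
- flask_300: The largest of four clear conical flasks, empty, loose, upright, white screw cap. Origin: centre of underside; z up. Cone 88 mm wide at 6 mm up, 28 mm at 104 mm; straight neck; cap 32 mm wide, its flat top 137 mm up. The blue ring passes the cap with 6.5 mm to spare all round and rests on the cone, its underside about 76 mm and its centre about 87 mm above the origin.
Not all that is in view belongs to the job. Leave any purple or turquoise look-alike of the part that bears ring_red_mid alone.

How it is judged:
By the outcome, as a careful person would: the job done as asked, in the order asked, and still so for the second after the job is handed in, with the robot touching nothing.
It also fails if it takes over 112 s, if anything falls off the work surface, if the arm or the gripper's body presses on something with over 40 N, if the wrist force passes 120 N, or if a joint passes its speed limit or range.

## Working session

There is one attempt and no reset: what is moved stays moved. The work goes in short steps, each a Python script; the robot and the scene stay as the last script left them, time stands still between calls to the robot, and variables do not carry over. Pictures are saved under pics/ and viewed, and the job is handed in when it is done.

```bash
ls; mkdir -p pics; python3 - <<'E'
from station import ctrl,get_state,vision,models
import cv2,numpy as np
print(get_state()); print(ctrl.pinch_z)
for n in("scene","side","wrist"):
    im,d=vision.grab_frame(n); cv2.imwrite(f"pics/a_{n}.png",im); 
    print(n,vision.camera_info(n))
E
```

```text
pics
{'time': 0.0, 'qpos': array([-1.13849291,  0.50832641, -0.23750671,  1.50114556,  0.12571258,
        1.14888444, -0.15478569]), 'qd': array([-1.87156983e-03,  1.62917788e-03, -4.41055790e-04, -2.39090023e-07,
       -5.32219605e-04, -2.12951990e-03,  2.86174879e-04]), 'tau': array([-1.00462935e-04, -6.20595574e+01, -2.18685709e+00, -2.49650288e+01,
        1.24871044e-02,  1.19625431e-02,  2.11739746e-05]), 'tcp_pos': array([0.20054655, 0.59136764, 0.20273179]), 'eef_rot': array([-1.17645541e-04,  1.62664409e-01,  9.86681054e-01, -8.79174526e-04]), 'contact_force': array([-0.33274471,  0.01071998,  0.00678502]), 'wrist_torque': array([ 0.03474214, -0.00203246,  0.02646472]), 'width': 0.08557611507005362}
-0.0187
scene {'mtx': array([[518.89694671,   0.        , 271.58816885],
       [  0.        , 518.89694671, 207.47839551],
       [  0.        ,   0.        ,   1.        ]]), 'R': array([[-0.87138501,  0.49049988,  0.00990081],
       [ 0.30746058,  0.561715  , -0.76807829],
       [-0.38230374, -0.6662478 , -0.64027941]]), 't': array([ 0.43566329, -0.09943758,  1.58517055])}
[... 195 characters left out ...]
-0.21486423,  0.01796689],
       [-0.1049449 , -0.54641652, -0.83091248],
       [ 0.18835078,  0.80948276, -0.55611297]]), 't': array([-0.48799929,  0.10850073,  1.23875739])}
wrist {'mtx': array([[333.22928219,   0.        , 280.01309603],
       [  0.        , 333.22928219, 211.77622006],
       [  0.        ,   0.        ,   1.        ]]), 'hand_eye': array([[ 3.47227261e-04, -9.57216694e-01, -2.89371872e-01,
         7.26762958e-02],
       [ 9.99998993e-01,  7.30591881e-04, -1.21680048e-03,
        -7.44139068e-04],
       [ 1.37615448e-03, -2.89371158e-01,  9.57215984e-01,
        -1.70120238e-01],
       [ 0.00000000e+00,  0.00000000e+00,  0.00000000e+00,
         1.00000000e+00]])}
```

View pics/a_scene.png

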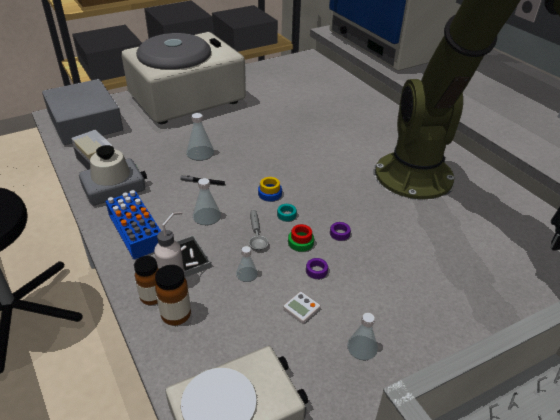

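View pics/a_side.png

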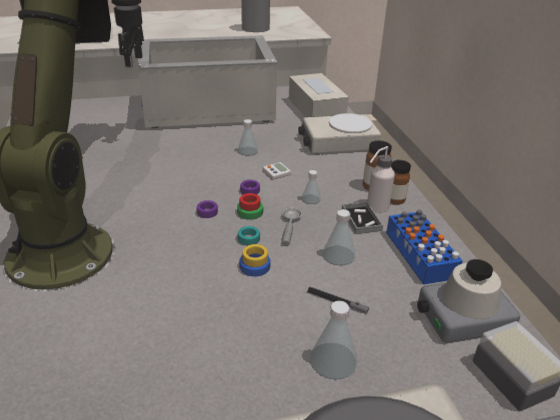

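View pics/a_wrist.png

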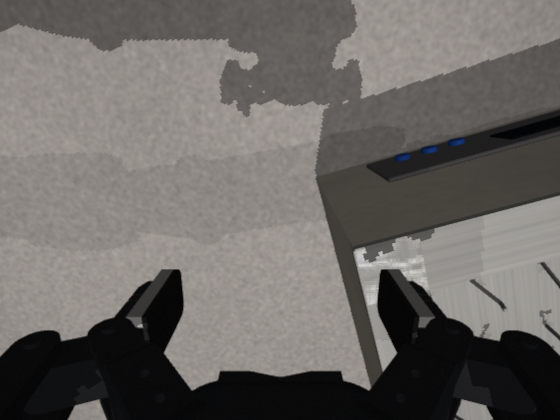

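```bash
cat > h.py <<'E'
from station import ctrl,get_state,vision,models,ticket
import cv2,numpy as np
from scipy.optimize import least_squares
def cam(n): 
    c=vision.camera_info(n); return c["mtx"],c["R"],c["t"]
def deproj(n,d,m):
    K,R,t=cam(n); v,u=np.nonzero(m&(d>0)); z=d[v,u]
    P=np.c_[(u-K[0,2])/K[0,0]*z,(v-K[1,2])/K[1,1]*z,z]
    return (P-t)@R, np.c_[u,v]
def proj(n,X):
    K,R,t=cam(n); p=(R@np.asarray(X)+t); q=K@p; return q[:2]/q[2]
def tri(obs):
    f=lambda X: np.concatenate([proj(n,X)-uv for n,uv in obs])
    r=least_squares(f,[0.5,0,0.05]); return r.x,np.abs(r.fun).max()
E
python3 - <<'E'
from h import *
for n in("scene","side"):
    im,d=vision.grab_frame(n); np.savez(f"f_{n}.npz",im=im,d=d)
    out={}
    for t in ["ring_red_mid","ring_yellow_mid","ring_green_mid","ring_blue_mid","flask_50","flask_100","flask_200","flask_300"]:
        r=models.masks_of(n,t)
        for k,e in enumerate(r[:3]):
            P,_=deproj(n,d,e["mask"])
            print(n,t,round(e["p"],2),np.round(e["point"]),e["mask"].sum(),np.round(np.median(P,0),3) if len(P) else None, np.round(np.percentile(P[:,2],[5,95]),3) if len(P) else None)
        if r: out[t]=r[0]["mask"]
    np.savez(f"m_{n}.npz",**out)
E
```

```text
scene ring_red_mid 0.91 [316. 266.] 339 [0.484 0.195 0.018] [0.002 0.024]
scene ring_red_mid 0.87 [303. 231.] 319 [0.465 0.092 0.04 ] [0.024 0.046]
scene ring_red_mid 0.79 [341. 234.] 333 [0.356 0.109 0.016] [-0.001  0.024]
scene ring_yellow_mid 0.71 [275. 187.] 220 [ 0.437 -0.12   0.039] [0.027 0.046]
scene ring_green_mid 0.8 [302. 245.] 213 [0.483 0.111 0.017] [0.003 0.024]
scene ring_blue_mid 0.58 [272. 193.] 168 [ 0.451 -0.103  0.016] [0.004 0.024]
scene flask_50 0.97 [362. 339.] 943 [0.529 0.434 0.04 ] [0.007 0.103]
scene flask_50 0.83 [203. 204.] 847 [ 0.641 -0.111  0.046] [0.007 0.121]
scene flask_50 0.78 [248. 265.] 502 [0.642 0.129 0.033] [0.004 0.086]
scene flask_100 0.97 [362. 339.] 943 [0.529 0.434 0.04 ] [0.007 0.103]
scene flask_100 0.83 [203. 204.] 847 [ 0.641 -0.111  0.046] [0.007 0.121]
scene flask_100 0.78 [248. 265.] 502 [0.642 0.129 0.033] [0.004 0.086]
scene flask_200 0.97 [362. 339.] 943 [0.529 0.434 0.04 ] [0.007 0.103]
scene flask_200 0.83 [203. 204.] 847 [ 0.641 -0.111  0.046] [0.007 0.121]
scene flask_200 0.78 [248. 265.] 502 [0.642 0.129 0.033] [0.004 0.086
[... 839 characters left out ...]
44.] 1179 [ 0.624 -0.141  0.044] [0.005 0.12 ]
side flask_100 0.92 [334. 346.] 2392 [ 0.516 -0.438  0.052] [0.008 0.137]
side flask_100 0.91 [246. 144.] 461 [0.512 0.412 0.039] [0.006 0.102]
side flask_100 0.76 [339. 244.] 1179 [ 0.624 -0.141  0.044] [0.005 0.12 ]
side flask_200 0.92 [334. 346.] 2392 [ 0.516 -0.438  0.052] [0.008 0.137]
side flask_200 0.91 [246. 144.] 461 [0.512 0.412 0.039] [0.006 0.102]
side flask_200 0.76 [339. 244.] 1179 [ 0.624 -0.141  0.044] [0.005 0.12 ]
side flask_300 0.92 [334. 346.] 2392 [ 0.516 -0.438  0.052] [0.008 0.137]
side flask_300 0.91 [246. 144.] 461 [0.512 0.412 0.039] [0.006 0.102]
side flask_300 0.76 [339. 244.] 1179 [ 0.624 -0.141  0.044] [0.005 0.12 ]
```

```bash
cat > fit.py <<'E'
from h import *
def seg(p,a,b):
    a=np.array(a);b=np.array(b); t=np.clip((p-a)@(b-a)/((b-a)@(b-a)),0,1)
    return np.linalg.norm(p-a-t[:,None]*(b-a),axis=1)
RING=dict(red=(.027,.017,.033),yellow=(.029,.019,.033),green=(.034,.021,.011),blue=(.035,.0225,.011))
FL={'50':(.026,.009,.060,.011,.086),'100':(.032,.0105,.074,.0125,.103),'200':(.0385,.0125,.090,.0145,.121),'300':(.044,.014,.104,.016,.137)}
def ringsegs(n,zc=None):
    o,i,z=RING[n]; z=z if zc is None else zc; a,b=z-.011,z+.011
    return [((o,a),(o,b)),((o,b),(i,b)),((i,a),(i,b))]
def flsegs(n):
    r,k,h,c,H=FL[n]; return [((r,0),(r,.006)),((r,.006),(k,h)),((k,h),(k,H-.02)),((c,H-.012),(c,H)),((c,H),(0,H))]
def fit(P,segs,c0,rad,zr,fz=True):
    c=np.array([*c0,0.]); 
    for it in range(3):
        r=np.linalg.norm(P[:,:2]-c[:2],axis=1); Q=P[(r<rad)&(P[:,2]>zr[0])&(P[:,2]<zr[1])]
        def f(x):
            p=np.c_[np.linalg.norm(Q[:,:2]-x[:2],axis=1),Q[:,2]-x[2]]
            return np.min([seg(p,*s) for s in segs],0)
        s=least_squares(f,c,loss='soft_l1',f_scale=.002,x_scale=.01,diff_step=1e-4); c=s.x
    return c,len(Q),np.median(f(c))
E
python3 - <<'E'
from fit import *
G={'50':(.642,.125),'100':(.522,.423),'200':(.632,-.125),'300':(.516,-.445)}
S={'red':(.466,.082),'yellow':(.434,-.13),'green':(.466,.085),'blue':(.434,-.13)}
Ps=[]
for n in("scene","side"):
    q=np.load(f"f_{n}.npz"); P,_=deproj(n,q['d'],np.ones((420,560),bool)); Ps.append(P)
Ps.append(np.vstack(Ps))
for nm,P in zip(("scene","side","both"),Ps):
    for k in G: 
        c,N,e=fit(P,flsegs(k),G[k],FL[k][0]+.012,(.008,.16)); print(nm,k,np.round(c,4),N,round(e,4))
    for k in S:
        z=RING[k][2]
        c,N,e=fit(P,ringsegs(k),S[k],RING[k][0]+.006,(z-.008,z+.016)); print(nm,k,np.round(c,4),N,round(e,4))
E
```

```text
scene 50 [ 6.366e-01  1.177e-01 -1.000e-04] 452 0.0011
scene 100 [ 5.180e-01  4.236e-01 -3.000e-04] 893 0.0009
scene 200 [ 6.34e-01 -1.27e-01  3.00e-04] 792 0.0013
scene 300 [ 0.5262 -0.4225  0.0006] 770 0.0017
scene red [4.626e-01 8.760e-02 3.000e-04] 310 0.0011
scene yellow [ 0.4343 -0.1291  0.0006] 270 0.0014
scene green [0.4629 0.0865 0.0011] 290 0.0014
scene blue [ 0.4339 -0.1302  0.0012] 231 0.0014
side 50 [6.338e-01 1.199e-01 2.000e-04] 376 0.0016
side 100 [0.5151 0.4264 0.0008] 426 0.0018
side 200 [ 6.317e-01 -1.245e-01  4.000e-04] 1092 0.0011
side 300 [ 5.240e-01 -4.197e-01  4.000e-04] 2280 0.0007
side red [4.634e-01 8.200e-02 4.000e-04] 292 0.0017
side yellow [ 0.4323 -0.1267  0.0005] 450 0.0009
side green [0.4604 0.0893 0.0013] 283 0.0014
side blue [ 0.4313 -0.1273  0.0012] 400 0.0012
both 50 [ 6.355e-01  1.185e-01 -3.000e-04] 828 0.0016
both 100 [ 5.174e-01  4.242e-01 -5.000e-04] 1319 0.0013
both 200 [ 6.326e-01 -1.255e-01 -3.000e-04] 1884 0.0015
both 300 [ 5.243e-01 -4.203e-01 -1.000e-04] 3050 0.001
both red [4.613e-01 8.910e-02 3.000e-04] 608 0.0014
both yellow [ 0.4329 -0.1273  0.0005] 720 0.0012
both green [0.4618 0.088  0.001 ] 573 0.0016
both blue [ 0.4321 -0.1281  0.0011] 631 0.0014
```

```bash
cat >> h.py <<'E'
def Q(a): a=np.radians(a)/2; return np.array([0,np.cos(a),np.sin(a),0])
E
python3 - <<'E'
from h import *
pts=[(.462,.087),(.433,-.128),(.636,.119),(.517,.424),(.633,-.125),(.525,-.421)]
for a in range(-180,180,30):
    o=[]
    for p in pts:
        for z in (.02,.25):
            q=ctrl.ik([*p,z],Q(a)); o.append('-' if q is None else '%.1f'%(np.abs(q-get_state()['qpos']).max()))
    print(a,o)
print(get_state()['time'])
E
```

```text
-180 ['1.3', '1.5', '1.9', '2.1', '1.4', '1.4', '0.8', '0.9', '1.8', '2.0', '2.5', '2.7']
-150 ['1.7', '2.0', '2.3', '2.6', '1.8', '1.9', '1.2', '1.3', '2.2', '2.4', '2.9', '3.0']
-120 ['2.1', '2.5', '2.7', '2.6', '2.2', '2.4', '1.7', '1.8', '2.6', '2.9', '3.0', '2.3']
-90 ['2.5', '2.9', '1.6', '3.0', '2.6', '2.8', '2.1', '2.3', '3.0', '2.3', '1.5', '1.8']
-60 ['2.9', '2.2', '1.2', '1.8', '3.0', '2.1', '2.5', '2.7', '1.4', '1.7', '1.3', '1.4']
-30 ['1.2', '1.7', '1.0', '1.4', '1.4', '1.6', '3.0', '2.1', '1.2', '1.3', '1.3', '1.3']
0 ['1.3', '1.5', '1.0', '1.1', '1.2', '1.4', '1.8', '1.9', '1.0', '0.9', '1.4', '1.3']
30 ['0.8', '1.0', '1.0', '0.9', '0.8', '0.9', '1.4', '1.4', '1.0', '0.9', '1.4', '1.3']
60 ['0.7', '0.6', '1.0', '0.9', '0.7', '0.7', '0.9', '1.0', '1.1', '1.0', '1.4', '1.3']
90 ['0.8', '0.7', '1.1', '0.9', '0.8', '0.8', '0.5', '0.5', '1.2', '1.0', '1.5', '1.4']
120 ['0.9', '0.7', '1.3', '1.1', '0.9', '0.9', '0.4', '0.4', '1.2', '1.1', '1.6', '1.8']
150 ['0.9', '1.0', '1.6', '1.6', '1.0', '1.0', '0.5', '0.5', '1.4', '1.5', '2.1', '2.3']
1.05
```

```bash
cat >> h.py <<'E'
from scipy.spatial.transform import Rotation as Ro
def wgrab(name):
    s=get_state(); im,d=vision.grab_frame("wrist"); cv2.imwrite(f"pics/{name}.png",im)
    c=vision.camera_info("wrist"); K=c["mtx"]; T=c["hand_eye"]
    v,u=np.nonzero(d>0); z=d[v,u]
    P=np.c_[(u-K[0,2])/K[0,0]*z,(v-K[1,2])/K[1,1]*z,z]
    Pt=P@T[:3,:3].T+T[:3,3]; w=s["eef_rot"]; R=Ro.from_quat([w[1],w[2],w[3],w[0]]).as_matrix()
    W=Pt@R.T+s["tcp_pos"]
    return im,W,Pt,np.c_[u,v],s
E
python3 - <<'E'
from fit import *
ctrl.movep([.462,.087,.16],Q(90)); print(get_state()['time'],get_state()['tcp_pos'])
im,W,Pt,uv,s=wgrab("b1"); np.savez("b1.npz",W=W,Pt=Pt,uv=uv)
for k in('red','green'):
    z=RING[k][2]; print(k,fit(W,ringsegs(k),(.462,.087),RING[k][0]+.006,(z-.008,z+.016)))
f=Pt[(np.abs(Pt[:,0])<.012)&(np.abs(Pt[:,1])<.08)&(Pt[:,2]<.05)]
for y0 in np.arange(-.08,.08,.005):
    g=f[(f[:,1]>=y0)&(f[:,1]<y0+.005)]
    if len(g): print(round(y0,3),len(g),g[:,2].min().round(4),g[:,2].max().round(4))
for n in("side","scene"):
    im,d=vision.grab_frame(n); cv2.imwrite(f"pics/b1_{n}.png",cv2.resize(im,None,fx=1.4,fy=1.4))
E
```

```text
3.1 [0.46208317 0.08836235 0.15996982]
red (array([ 0.46215189,  0.08755472, -0.00058119]), 1959, np.float64(0.000407098240106471))
green (array([ 4.62394956e-01,  8.67622805e-02, -4.55845432e-04]), 1100, np.float64(0.00048664174360485944))
-0.075 317 -0.1008 -0.086
-0.07 1159 -0.1072 -0.0837
-0.065 2965 -0.113 -0.0817
-0.06 2160 -0.1162 -0.0524
-0.055 1531 -0.0957 -0.0471
-0.05 1331 -0.1006 -0.0434
-0.045 3067 -0.1063 -0.04
-0.04 358 -0.112 -0.0886
-0.035 19 -0.1163 -0.1121
-0.025 1 -0.1062 -0.1062
-0.02 301 -0.1116 -0.1028
-0.015 933 -0.1156 -0.0996
-0.01 1056 -0.1161 -0.0998
-0.005 1003 -0.1164 -0.1003
0.0 958 -0.1161 -0.1007
0.005 1040 -0.1162 -0.0997
0.01 1018 -0.1162 -0.0996
0.015 494 -0.1138 -0.0999
0.02 37 -0.1095 -0.1047
0.03 14 -0.1163 -0.1139
0.035 211 -0.1137 -0.0895
0.04 2687 -0.1083 -0.0403
0.045 1635 -0.1021 -0.0437
0.05 1188 -0.0963 -0.0466
0.055 1598 -0.116 -0.0488
0.06 3422 -0.115 -0.0826
0.065 1524 -0.1084 -0.0831
0.07 513 -0.102 -0.0861
0.075 9 -0.0945 -0.0877
```

View pics/b1.png

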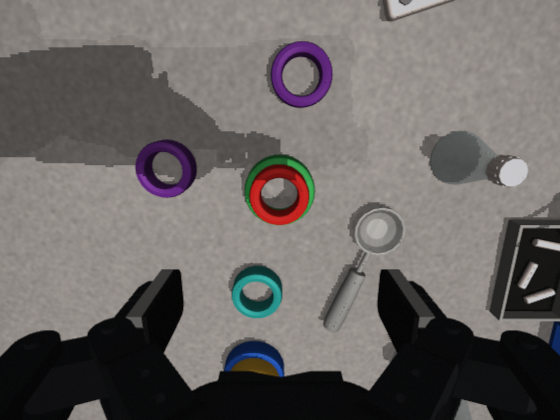

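View pics/b1_side.png

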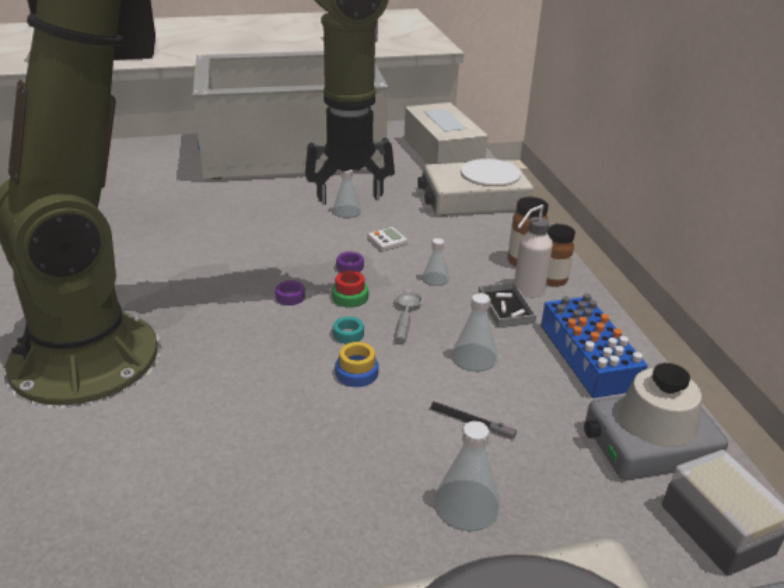

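```bash
python3 - <<'E'
import numpy as np
q=np.load("b1.npz"); Pt=q['Pt']; 
f=Pt[(Pt[:,2]<.03)]
for x0 in np.arange(-.06,.06,.01):
    r=[]
    for y0 in np.arange(-.08,.08,.01):
        g=f[(f[:,1]>=y0)&(f[:,1]<y0+.01)&(f[:,0]>=x0)&(f[:,0]<x0+.01)]
        r.append('%5.0f'%(g[:,2].max()*1e3) if len(g) else '   . ')
    print('%.2f'%x0,*r)
E
```

```text
-0.06    .     .     .     .     .     .     .     .     .     .     .     .     .     .     .     . 
-0.05    .     .     .     .     .     .     .     .     .     .     .     .     .     .     .     . 
-0.04    .     .     .     .     .     .     .     .     .     .     .     .     .     .     .     . 
-0.03    .     .     .     .     .     .     .     .     .     .     .     .     .     .     .     . 
-0.02    .    -90   -90   -42    .     .     .     .     .     .     .     .    -42   -89   -91    . 
-0.01   -95   -93   -91   -40    .     .     .     .     .     .     .     .    -40   -91   -93   -96
0.00   -98   -82   -47   -40   -90  -106  -100  -100  -100  -100  -105  -107   -40   -47   -83   -88
0.01   -86   -86   -79   -46   -89  -100  -102  -104  -103  -102  -102   -90   -45   -58   -86   -86
0.02    .     .     .     .     .     .     .     .     .     .     .     .     .     .     .     . 
0.03    .     .     .     .     .     .     .     .     .     .     .     .     .     .     .     . 
0.04    .     .     .     .     .     .     .     .     .     .     .     .     .     .     .     . 
0.05    .     .     .     .     .     .     .     .     .     .     .     .     .     .     .     .
```

```bash
python3 - <<'E'
from fit import *
W=np.load("b1.npz")['W']
print(fit(W,flsegs('50'),(.636,.119),.038,(.008,.16)))
im=cv2.imread("pics/b1.png"); print(np.load("b1.npz")['uv'].shape)
ctrl.movel([.4622,.0876,.06],max_speed=.15)
print(get_state()['time'],get_state()['tcp_pos'])
im,W,Pt,uv,s=wgrab("b2")
for k in('red','green'):
    z=RING[k][2]; print(k,fit(W,ringsegs(k),(.462,.087),RING[k][0]+.006,(z-.008,z+.016)))
E
```

```text
(array([ 6.35894262e-01,  1.17906822e-01, -4.30312635e-04]), 3476, np.float64(0.00033391203161218575))
(234252, 2)
4.0667 [0.46265101 0.08766672 0.06048113]
red (array([ 0.46199673,  0.08762952, -0.00060708]), 4413, np.float64(0.0003718988711447699))
green (array([ 4.62322336e-01,  8.69262721e-02, -3.16822985e-04]), 2351, np.float64(0.00042769358072874616))
```

View pics/b2.png

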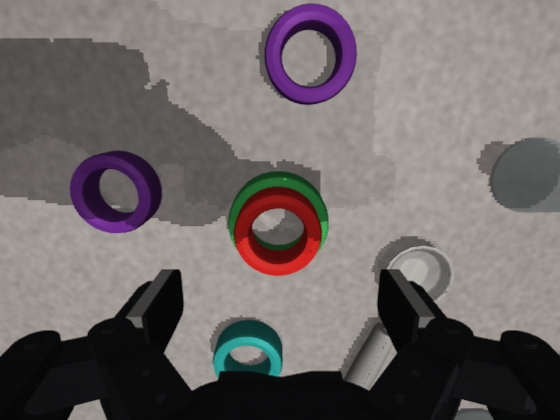

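```bash
python3 - <<'E'
from fit import *
ctrl.movel([.462,.0876,.024],max_speed=.1)
s=get_state(); print(s['tcp_pos'],s['contact_force'])
ctrl.close_gripper(60); s=get_state(); print(s['width'],s['tcp_pos'],s['contact_force'],s['time'],ctrl.pinch_z)
im,W,Pt,uv,s=wgrab("b3")
for k in('red','green'):
    z=RING[k][2]; print(k,fit(W,ringsegs(k),(.462,.087),RING[k][0]+.006,(z-.004,z+.016)))
im,d=vision.grab_frame("side"); cv2.imwrite("pics/b3_side.png",cv2.resize(im[130:290,150:400],None,fx=3,fy=3))
E
```

```text
[0.46219897 0.08757403 0.02438455] [-0.46950148  0.17399322 -1.01144205]
-0.0002086481698959904 [0.46199353 0.08759645 0.02398519] [-1.13213585  0.63125616 -0.50332969] 5.3917 -0.0187
red (array([ 0.46194997,  0.0874917 , -0.0005906 ]), 4220, np.float64(0.00040262113147017733))
green (array([ 4.62284608e-01,  8.65523464e-02, -3.29571919e-04]), 2880, np.float64(0.0004277808591783179))
```

View pics/b3_side.png

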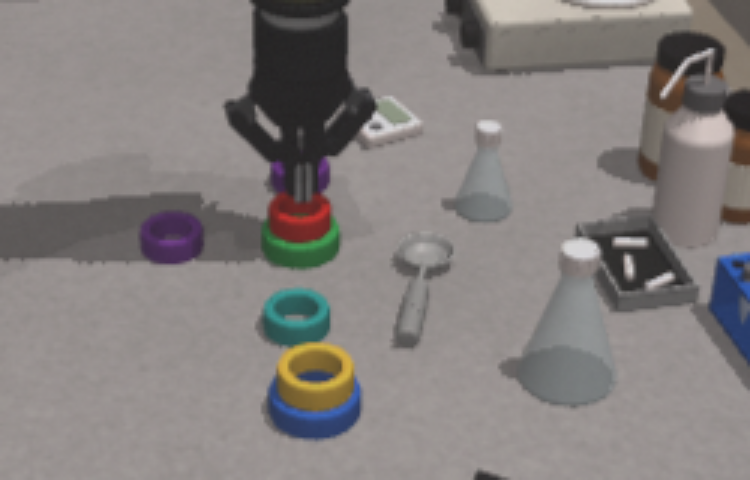

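View pics/b3.png

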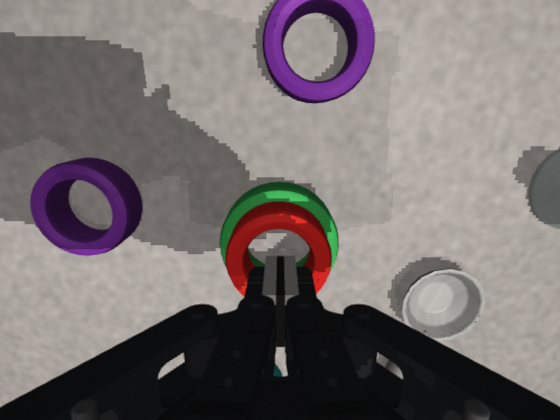

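```bash
python3 - <<'E'
from fit import *
im,W,Pt,uv,s=wgrab("b4"); np.savez("b4.npz",W=W,Pt=Pt,uv=uv)
dark=im[uv[:,1],uv[:,0]].max(1)<110
g=Pt[dark&(np.abs(Pt[:,1])<.02)&(np.abs(Pt[:,0])<.02)&(Pt[:,2]<.005)]
for x0 in np.arange(-.012,.014,.002):
    q=g[(g[:,0]>=x0)&(g[:,0]<x0+.002)]
    if len(q): print(round(x0,3),len(q),q[:,2].max().round(4))
# image rows along column 280
for r in range(225,340,6):
    k=np.where((uv[:,0]==273)&(uv[:,1]==r))[0]
    if len(k): print(r,im[r,273],np.round(Pt[k[0]],4))
E
```

```text
-0.012 56 0.002
-0.01 236 0.0002
-0.008 205 0.0003
-0.006 179 -0.0004
-0.004 184 -0.0007
-0.002 160 -0.0019
0.0 144 -0.0013
0.002 135 -0.0075
0.004 997 -0.015
0.006 759 -0.015
0.008 2337 -0.0165
0.01 4000 -0.0152
0.012 501 -0.0147
225 [ 19  21 131] [ 0.0202 -0.0027 -0.0191]
231 [ 93  96 100] [ 0.0011 -0.0037  0.0245]
237 [155 160 166] [-0.003  -0.0037  0.0248]
243 [151 156 161] [-0.0073 -0.0038  0.0253]
249 [88 91 94] [-0.0109 -0.0038  0.0242]
255 [83 86 89] [-0.0145 -0.0038  0.0231]
261 [67 68 69] [ 0.0098 -0.0024 -0.0372]
267 [66 68 69] [ 0.01   -0.0023 -0.0434]
273 [67 69 69] [ 0.01   -0.0022 -0.0487]
279 [66 67 68] [ 0.0099 -0.0021 -0.0536]
285 [66 68 69] [ 0.0097 -0.002  -0.0579]
291 [67 68 69] [ 0.009  -0.0019 -0.0611]
297 [115 118 119] [ 0.0087 -0.0019 -0.0647]
303 [14 13 12] [ 0.0113 -0.0017 -0.0728]
309 [13 13 12] [ 0.0108 -0.0016 -0.0755]
315 [11  9 10] [ 0.0101 -0.0016 -0.0778]
321 [12 11 11] [ 0.0081 -0.0016 -0.0781]
327 [16 14 13] [ 0.0034 -0.0017 -0.0748]
333 [16 14 14] [ 0.0018 -0.0017 -0.0757]
339 [16 15 15] [-0.0006 -0.0017 -0.0757]
```

```bash
python3 - <<'E'
import cv2
im=cv2.imread("pics/b4.png"); cv2.imwrite("pics/b4z.png",cv2.resize(im[190:350,180:380],None,fx=4,fy=3.7,interpolation=cv2.INTER_CUBIC))
E
```

```text
(no output)
```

View pics/b4z.png

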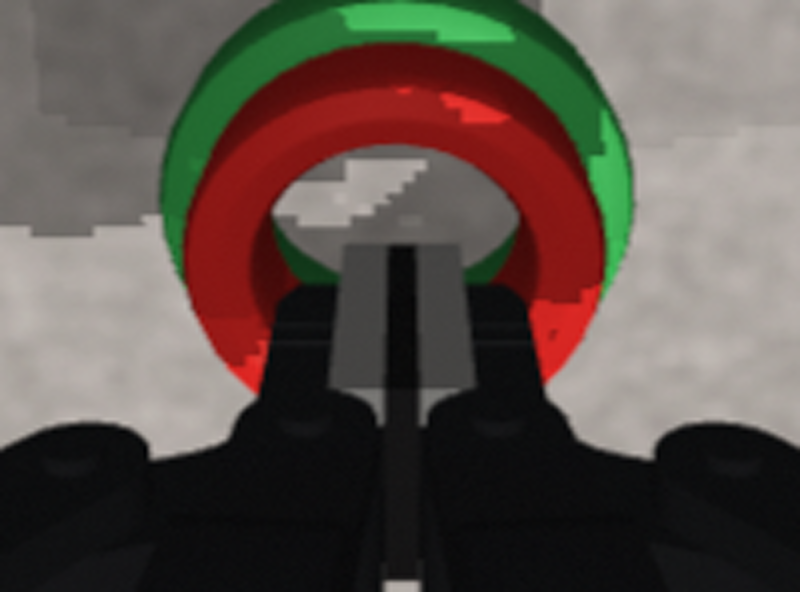

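```bash
python3 - <<'E'
from fit import *
for n in("side","scene"):
    im,d=vision.grab_frame(n); P,uv=deproj(n,d,np.ones((420,560),bool))
    c=im[uv[:,1],uv[:,0]].astype(int); g=(np.ptp(c,axis=1)<25)
    m=g&(np.hypot(P[:,0]-.462,P[:,1]-.0876)<.016)&(P[:,2]>.03)
    z=np.sort(P[m][:,2]); print(n,m.sum(),np.round(z[:12],4),len(z))
    p=proj(n,[.462,.0876,.024]); cv2.imwrite(f"pics/b5_{n}.png",cv2.resize(im[int(p[1])-50:int(p[1])+30,int(p[0])-50:int(p[0])+50],None,fx=7,fy=7)); print(p, proj(n,[.462,.0876,.06]))
E
```

```text
side 327 [0.0543 0.0561 0.0569 0.0569 0.0574 0.0586 0.0589 0.0591 0.0601 0.0603
 0.061  0.0612] 327
[250.23704619 204.79902664] [250.17683408 192.97392363]
scene 301 [0.0527 0.056  0.057  0.0588 0.059  0.0597 0.0602 0.0604 0.0608 0.0609
 0.061  0.062 ] 301
[301.24471389 236.00477265] [301.90682516 225.56816353]
```

View pics/b5_side.png

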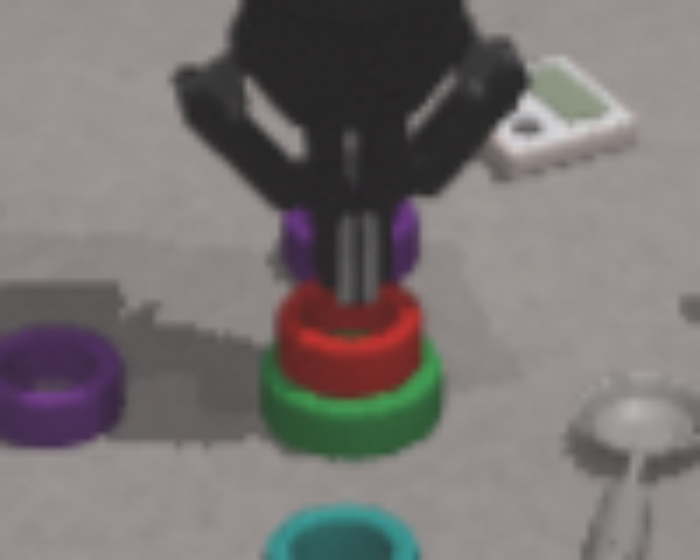

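View pics/b5_scene.png

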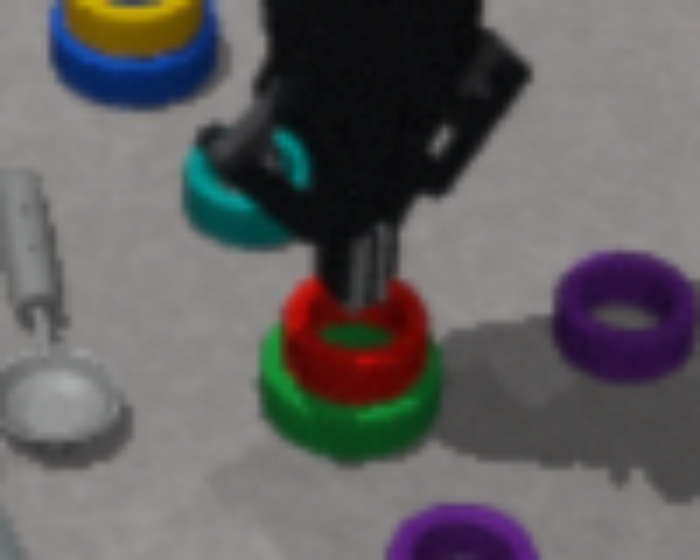

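```bash
python3 - <<'E'
from fit import *
ctrl.ungrasp()
ctrl.movel([.462,.0876,.005],max_speed=.15)
print(get_state()['tcp_pos'],get_state()['contact_force'])
im,W,Pt,uv,s=wgrab("c1")
ctrl.movel([.462,.0876,-.010],max_speed=.05)
s=get_state(); print(s['tcp_pos'],s['contact_force'],s['time'])
wgrab("c2")
E
```

```text
[0.46125537 0.0874352  0.00458434] [ 0.1267879  -0.35539438  0.2615302 ]
[ 0.46175573  0.08752046 -0.01026071] [-0.19955812  0.41891678 -0.06239061] 7.2
```

View pics/c2.png

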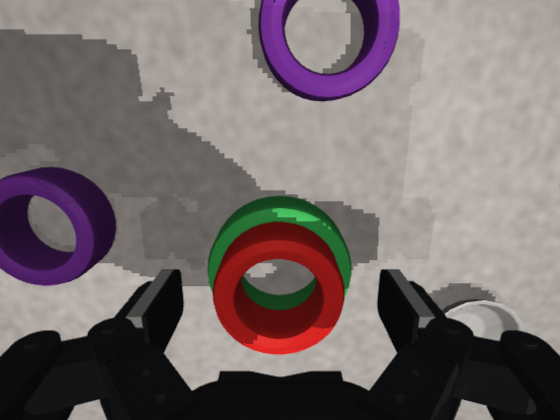

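```bash
python3 - <<'E'
from fit import *
ctrl.close_gripper(60); s=get_state(); print(s['width'],s['tcp_pos'],s['contact_force'],s['time'])
im,W,Pt,uv,s=wgrab("c3")
for k in('red','green'):
    z=RING[k][2]; print(k,fit(W,ringsegs(k),(.462,.087),RING[k][0]+.004,(z-.004,z+.014)))
E
```

```text
0.05251370695621005 [ 0.46163434  0.08769478 -0.00905913] [-3.40862279  0.19119524 13.79959238] 7.675
red (array([ 4.62402349e-01,  8.77221804e-02, -3.97820128e-04]), 10518, np.float64(0.00039745113560227426))
green (array([ 4.62178366e-01,  8.68985603e-02, -3.97678264e-04]), 4220, np.float64(0.0003696815958597541))
```

View pics/c3.png

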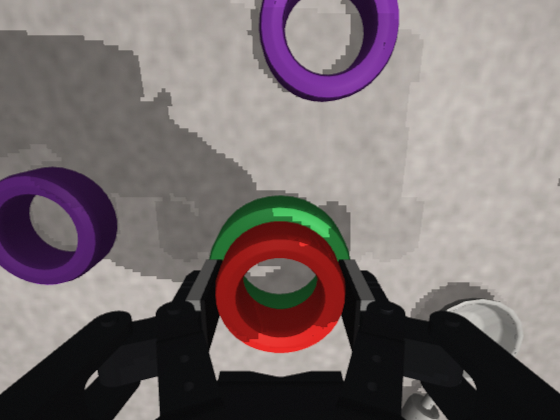

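```bash
cat >> fit.py <<'E'
def ring_tool(Pt,n,zc):
    # fit ring in tool frame with axis flipped: use (x,y,-z)
    P=np.c_[Pt[:,0],Pt[:,1],-Pt[:,2]]
    o,i,_=RING[n]
    return fit(P,[(a,b) for a,b in ringsegs(n,zc)],(0,0),o+.003,(zc-.004,zc+.015))
E
python3 - <<'E'
from fit import *
ctrl.movel([.462,.0876,.12],max_speed=.15)
s=get_state(); print(s['width'],s['contact_force'],s['time'])
im,W,Pt,uv,s=wgrab("c4"); print(ring_tool(Pt,'red',.043)); np.savez("c4.npz",W=W,Pt=Pt,uv=uv)
ctrl.movep([.636,.1179,.12],Q(90)); s=get_state(); print(s['tcp_pos'],s['time'])
im,W,Pt,uv,s=wgrab("c5"); print(ring_tool(Pt,'red',.043))
print(fit(W,flsegs('50'),(.636,.118),.038,(.006,.1)))
E
```

```text
0.052336727740129964 [-0.20137688  0.022487   -2.24294237] 8.7417
(array([ 8.09792533e-06,  7.88753006e-04, -1.31838058e-03]), 10340, np.float64(0.000404682463719816))
[0.63491947 0.11748737 0.11858676] 9.5333
(array([ 7.62764212e-07,  8.14977610e-04, -1.40547440e-03]), 10323, np.float64(0.0003985978090013942))
(array([ 6.35943264e-01,  1.17874635e-01, -4.20787986e-04]), 2581, np.float64(0.00020714626225740298))
```

View pics/c5.png

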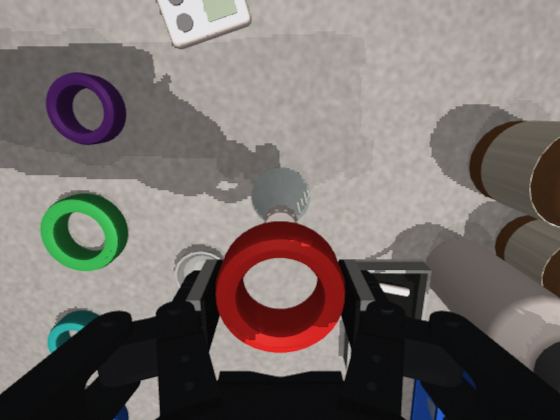

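```bash
cat >> fit.py <<'E'
def seat(c,off,zseat,rz,extra=.004,fmax=6):
    """lower held ring (centre at tool offset) over flask; step until contact"""
    x,y=c[0]-off[1],c[1]-off[0]   # a=90: tool y->+x, tool x->+y
    zt=zseat-rz
    ctrl.movel([x,y,zt+.008],max_speed=.08); f0=get_state()['contact_force'][2]; print('pre',get_state()['tcp_pos'],get_state()['contact_force'])
    z=zt+.008
    while z>zt-extra:
        z-=.0015; ctrl.movel([x,y,z],max_speed=.03); s=get_state(); df=s['contact_force'][2]-f0
        print(round(z-zt,4),np.round(s['contact_force'],1),np.round(s['tcp_pos'],4))
        if df>fmax*.5: break
E
python3 - <<'E'
from fit import *
W=wgrab("c6")[1]
r=np.linalg.norm(W[:,:2]-[.636,.118],axis=1); m=(W[:,2]>.035)&(r>.06)&(r<.12)&(W[:,2]<.14)&(np.abs(W[:,1]-.118)<.05)
g=W[m]; 
if len(g): k=np.argsort(r[m])[:5]; print(len(g),np.round(g[k],3))
E
python3 - <<'E'
from fit import *
ctrl.movel([.6351,.1179,.07],max_speed=.15)
seat((.6359,.1179),(0,.0008),.046,.0416)
wgrab("c7")
for n in("side",):
    im,d=vision.grab_frame(n); cv2.imwrite("pics/c7_side.png",cv2.resize(im[120:240,250:410],None,fx=5,fy=5))
print(get_state()['time'])
E
```

```text
pre [0.63549063 0.11789647 0.01271494] [ 0.34067957 -0.04180018 -1.34931488]
0.0065 [ 0.1  0.1 -2. ] [0.6353 0.1179 0.0113]
0.005 [ 0.9  0.4 -1.7] [0.635  0.1179 0.0094]
0.0035 [ 0.9 -0.1 -2.1] [0.635  0.1179 0.0078]
0.002 [ 0.3 -0.8 -2.1] [0.635  0.1179 0.0063]
0.0005 [ 0.1 -0.1 -1.9] [0.635  0.1179 0.0048]
-0.001 [-0.7  0.1 -1.5] [0.635  0.1179 0.0033]
-0.0025 [-1.2 -0.3  3.3] [0.6351 0.1178 0.0022]
12.8333
```

View pics/c7_side.png

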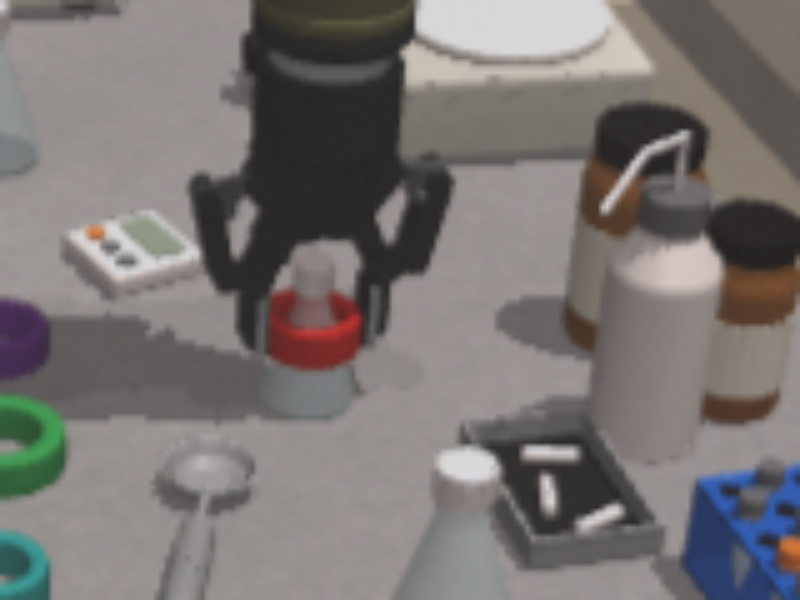

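View pics/c7.png

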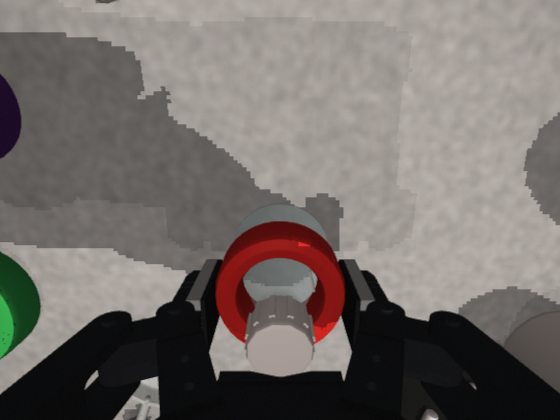

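```bash
python3 - <<'E'
from fit import *
ctrl.ungrasp()
x,y,z=get_state()['tcp_pos']; ctrl.movel([.6351,.1179,.10],max_speed=.15)
im,W,Pt,uv,s=wgrab("d1"); print(fit(W,ringsegs('red',.046),(.636,.118),.031,(.04,.062)),fit(W,flsegs('50'),(.636,.118),.016,(.06,.1)))
ctrl.movep([.433,-.128,.08],Q(90)); s=get_state(); print(s['tcp_pos'],s['time'])
im,W,Pt,uv,s=wgrab("d2")
for k in('yellow','blue'):
    z=RING[k][2]; print(k,fit(W,ringsegs(k),(.433,-.128),RING[k][0]+.006,(z-.008,z+.016)))
print(fit(W,flsegs('200'),(.633,-.125),.05,(.006,.13)))
E
```

```text
(array([ 0.63614958,  0.11503615, -0.00204445]), 3383, np.float64(0.0007657330489218642)) (array([ 6.35898542e-01,  1.17921553e-01, -2.64840928e-04]), 1273, np.float64(0.00038856537392689856))
[ 0.43446011 -0.12727604  0.08004405] 15.3333
yellow (array([ 0.43365857, -0.12958773, -0.00058602]), 3975, np.float64(0.00038371216356309495))
blue (array([ 4.32944819e-01, -1.29872780e-01, -3.13692646e-04]), 1907, np.float64(0.0004353849123790131))
(array([ 0.63317774, -0.12697053, -0.00082592]), 5777, np.float64(0.00037066282154509824))
```

View pics/d1.png

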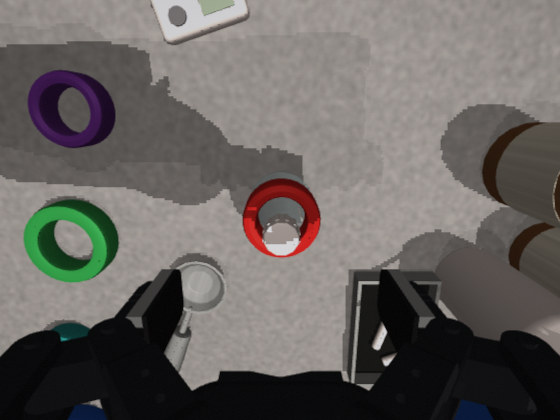

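View pics/d2.png

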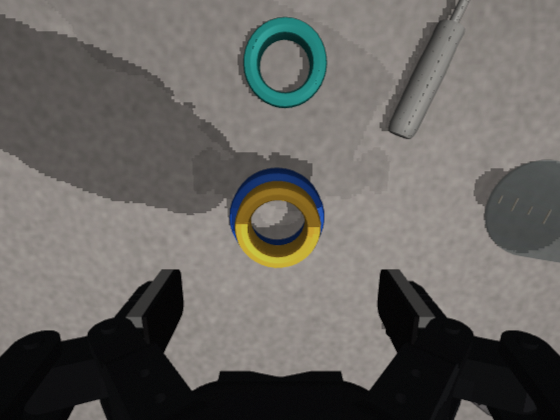

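```bash
python3 - <<'E'
from fit import *
for n in("side","scene"):
    im,d=vision.grab_frame(n); P,uv=deproj(n,d,np.ones((420,560),bool))
    c=im[uv[:,1],uv[:,0]].astype(int)
    m=(c[:,2]>c[:,1]*1.8)&(c[:,2]>60)&(np.hypot(P[:,0]-.636,P[:,1]-.118)<.032)&(P[:,2]>.025)
    p=P[m]; 
    rr=np.hypot(p[:,0]-.636,p[:,1]-.117)
    # project pts on known: print z by azimuth for high points
    az=np.degrees(np.arctan2(p[:,1]-.117,p[:,0]-.636))
    print(n,len(p)); 
    for a in range(-180,180,45):
        q=p[(az>=a)&(az<a+45)]
        if len(q): print(a,len(q),np.round(np.percentile(q[:,2],[5,50,85,95]),4))
    u,v=proj(n,[.636,.118,.05]).astype(int); cv2.imwrite(f"pics/d3_{n}.png",cv2.resize(im[v-30:v+30,u-40:u+40],None,fx=9,fy=9,interpolation=cv2.INTER_CUBIC))
E
```

```text
side 202
-180 41 [0.038  0.0493 0.0559 0.0575]
-135 58 [0.0374 0.0482 0.0553 0.0574]
-90 40 [0.0379 0.0483 0.0555 0.0578]
-45 15 [0.0406 0.054  0.0557 0.0565]
0 17 [0.046  0.0537 0.0565 0.0571]
45 3 [0.051  0.0529 0.0566 0.0577]
90 12 [0.0473 0.0527 0.0555 0.056 ]
135 16 [0.0491 0.0556 0.0577 0.059 ]
scene 289
-180 18 [0.0415 0.0535 0.0563 0.0568]
-90 25 [0.0404 0.0525 0.0573 0.059 ]
-45 30 [0.0456 0.0541 0.0563 0.066 ]
0 58 [0.0381 0.0514 0.0553 0.0566]
45 75 [0.0353 0.049  0.0553 0.0572]
90 50 [0.0366 0.0517 0.0556 0.0572]
135 33 [0.0432 0.0546 0.0568 0.058 ]
```

View pics/d3_side.png

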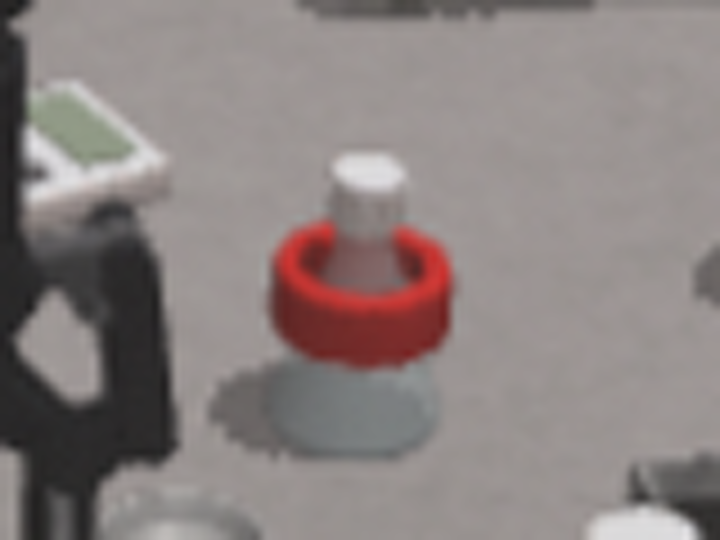

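View pics/d3_scene.png

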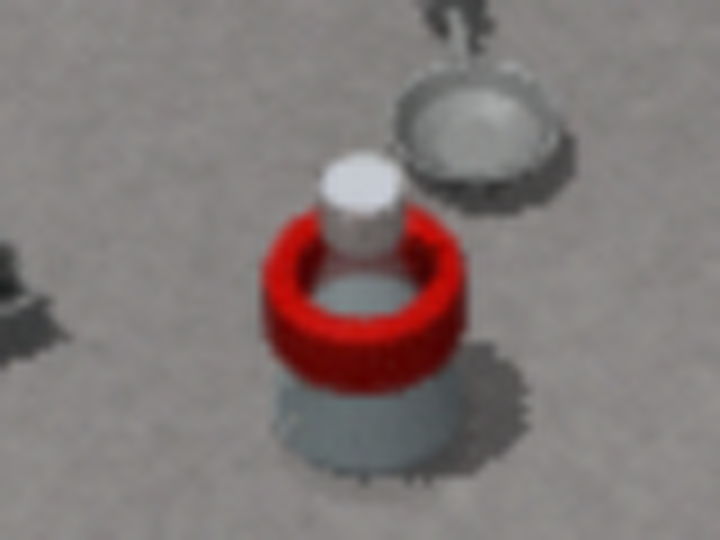

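```bash
cat >> fit.py <<'E'
def pick(n,c,zt,zl):
    ctrl.movel([c[0],c[1],zt+.02],max_speed=.15); ctrl.movel([c[0],c[1],zt],max_speed=.06)
    s=get_state(); print('down',np.round(s['tcp_pos'],4),np.round(s['contact_force'],1))
    ctrl.close_gripper(60); s=get_state(); print('grip',s['width'],np.round(s['contact_force'],1))
    ctrl.movel([c[0],c[1],zl],max_speed=.15)
    im,W,Pt,uv,s=wgrab("pk_"+n); z0=-zt-.0 
    r=ring_tool(Pt,n,RING[n][2]-zt); print('held',s['width'],np.round(s['contact_force'],1),r,'rz',RING[n][2]-zt+r[0][2],s['time'])
    return r[0],RING[n][2]-zt+r[0][2]
E
python3 - <<'E'
from fit import *
o,rz=pick('yellow',(.4337,-.1296),-.008,.13)
ctrl.movep([.517,.424,.13],Q(90)); s=get_state(); print(s['tcp_pos'],s['time'],s['width'])
im,W,Pt,uv,s=wgrab("e1"); print(ring_tool(Pt,'yellow',rz))
print(fit(W,flsegs('100'),(.517,.424),.044,(.006,.115)))
r=np.linalg.norm(W[:,:2]-[.517,.424],axis=1); m=(W[:,2]>.04)&(r>.06)&(r<.12)&(W[:,2]<.13); print(m.sum(), np.round(W[m][:5],3))
E
```

```text
down [ 0.4336 -0.1296 -0.0081] [-0.7 -0.5 -0.4]
grip 0.05629751890441956 [-2.4  0.8  9.6]
held 0.05636737764315076 [-0.3  0.2 -1.3] (array([ 8.81958846e-05,  8.17001759e-04, -1.43213583e-03]), 10894, np.float64(0.0004026428225215716)) rz 0.039567864172079324 18.0333
[0.51816977 0.42202229 0.13014548] 20.1 0.056688224999261405
(array([ 5.10745942e-05,  8.10827048e-04, -1.32172416e-04]), 11060, np.float64(0.000396368628745097))
(array([ 0.51761858,  0.42401824, -0.00067384]), 3434, np.float64(0.00018718844271690204))
0 []
```

View pics/e1.png

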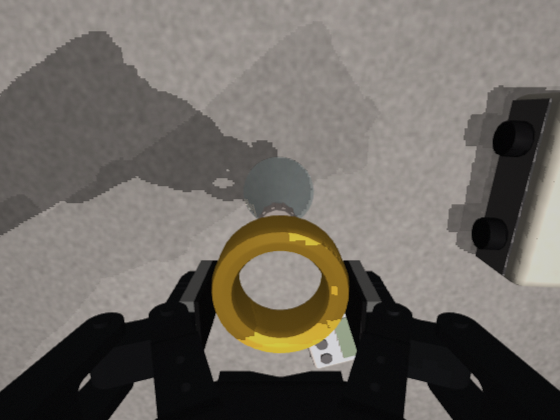

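```bash
cat >> fit.py <<'E'
def release(c,zup,n,zc):
    ctrl.ungrasp(); s=get_state(); ctrl.movel([s['tcp_pos'][0],s['tcp_pos'][1],zup],max_speed=.15)
    im,W,Pt,uv,s=wgrab("rel_"+n)
    hs=cv2.cvtColor(im,cv2.COLOR_BGR2HSV)[uv[:,1],uv[:,0]].astype(int)
    h0=dict(red=0,yellow=23,green=65,blue=115)[n]; dh=np.abs((hs[:,0]-h0+90)%180-90)
    m=(dh<14)&(hs[:,1]>120)&(np.hypot(W[:,0]-c[0],W[:,1]-c[1])<RING[n][0]+.006)
    G=W[m]; print('ringfit',fit(G,ringsegs(n,zc),c,RING[n][0]+.006,(zc-.02,zc+.02)))
    T=G[np.abs(G[:,2]-np.percentile(G[:,2],97))<.004]
    A=np.c_[T[:,:2]-c,np.ones(len(T))]; p=np.linalg.lstsq(A,T[:,2],rcond=None)[0]
    print('top plane tilt deg',np.degrees(np.arctan(np.hypot(*p[:2]))),'z',p[2],len(T),s['time'])
E
python3 - <<'E'
from fit import *
seat((.5176,.4240),(0,.0008),.058,.0394)
wgrab("e2")
release((.5176,.4240),.12,'yellow',.058)
E
```

```text
pre [0.51720353 0.42423578 0.0272425 ] [ 0.06973752  0.18713476 -1.98485795]
0.0065 [ 0.3 -0.4 -2.9] [0.5168 0.424  0.0252]
0.005 [ 0.3 -0.3 -2.4] [0.5167 0.4239 0.0235]
0.0035 [ 0.   0.2 -2. ] [0.5167 0.4239 0.0219]
0.002 [-0.5 -0.6 -2.6] [0.5167 0.4239 0.0205]
0.0005 [ 0.5  0.3 -1.8] [0.5167 0.424  0.019 ]
-0.001 [-0.5  0.5 -2.1] [0.5168 0.424  0.0176]
-0.0025 [-2.2 -1.5  4.9] [0.5169 0.4241 0.0168]
ringfit (array([ 0.51785783,  0.42388496, -0.00125218]), 2600, np.float64(0.00042740164116799803))
top plane tilt deg 0.5081907820224556 z 0.06761021811335446 2163 24.6333
```

View pics/rel_yellow.png

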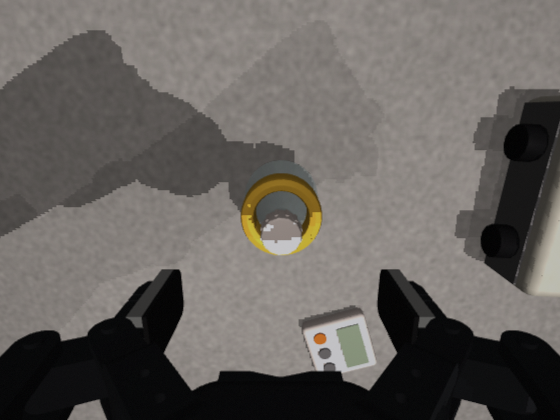

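```bash
python3 - <<'E'
from fit import *
ctrl.movep([.462,.087,.08],Q(90))
im,W,Pt,uv,s=wgrab("g1"); c,N,e=fit(W,ringsegs('green'),(.4622,.0869),.04,(.003,.03)); print(c,N,e)
assert abs(c[0]-.4622)<.004 and abs(c[1]-.0869)<.004
o,rz=pick('green',c[:2],-.030,.16)
ctrl.movep([.6324,-.127,.15],Q(90)); s=get_state(); print(s['tcp_pos'],s['time'],s['width'])
im,W,Pt,uv,s=wgrab("g2"); print(ring_tool(Pt,'green',rz))
print(fit(W,flsegs('200'),(.633,-.127),.05,(.006,.13)))
r=np.linalg.norm(W[:,:2]-[.633,-.127],axis=1); m=(W[:,2]>.05)&(r>.06)&(r<.12)&(W[:,2]<.13); print(m.sum(), np.round(W[m][:5],3))
E
```

```text
[ 4.62337903e-01  8.67092987e-02 -4.45510691e-04] 4639 0.0004302584749349622
down [ 0.462   0.0866 -0.0303] [-0.3  0.1  0.1]
grip 0.06682897555421931 [-2.4  0.1  9.4]
held 0.06613186677460539 [ 0.1  0.2 -4.2] (array([ 0.0001318 ,  0.00079114, -0.00135447]), 15023, np.float64(0.00042520897302641275)) rz 0.03964553217169791 29.0167
[ 0.63197227 -0.12460153  0.14969936] 30.125 0.06612014864938233
(array([ 0.00015792,  0.00079629, -0.00011495]), 15136, np.float64(0.00041003931988822795))
(array([ 6.33426873e-01, -1.27192008e-01, -2.72192889e-04]), 3750, np.float64(0.00018691861731467835))
0 []
```

View pics/g2.png

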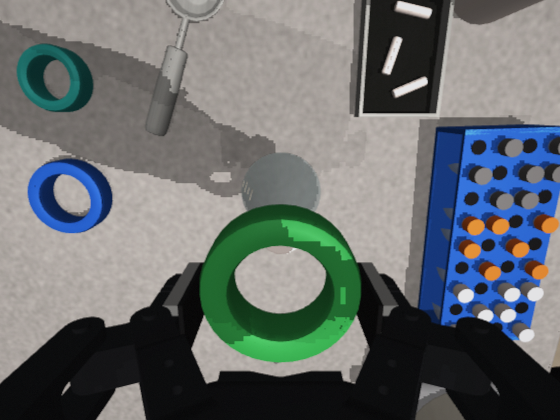

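```bash
python3 - <<'E'
from fit import *
ctrl.movel([.6326,-.1272,.11],max_speed=.15)
seat((.6334,-.1272),(.0001,.0008),.074,.0395)
wgrab("g3")
release((.6334,-.1272),.14,'green',.074)
E
```

```text
pre [ 0.63302614 -0.12745048  0.04298378] [ 1.00463773e+00  1.71626223e-03 -3.58599724e+00]
0.0065 [ 0.7  0.3 -3.4] [ 0.6327 -0.1273  0.0413]
0.005 [ 0.5 -0.4 -4.2] [ 0.6325 -0.1273  0.0394]
0.0035 [-0.5  1.1 -3.9] [ 0.6325 -0.1273  0.0378]
0.002 [-0.3  1.5 -2.7] [ 0.6325 -0.1273  0.0364]
0.0005 [ 0.3 -0.3 -3.7] [ 0.6325 -0.1273  0.0349]
-0.001 [ 0.4 -0.  -3.6] [ 0.6326 -0.1273  0.0334]
-0.0025 [-1.8  0.5  1.3] [ 0.6326 -0.1274  0.0324]
ringfit (array([ 0.63361214, -0.12748702, -0.00176208]), 3535, np.float64(0.0004631257549470025))
top plane tilt deg 0.5384786585265701 z 0.08312600570498148 3155 34.5833
```

View pics/rel_green.png

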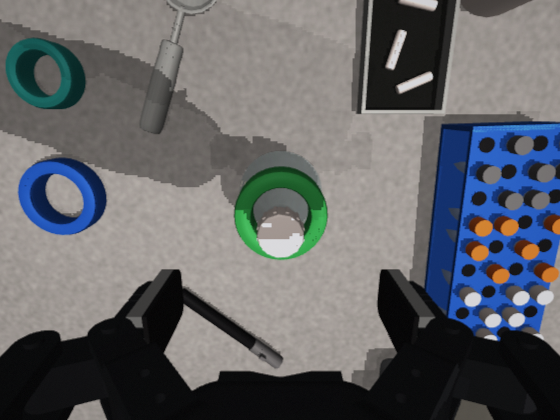

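```bash
python3 - <<'E'
from fit import *
ctrl.movep([.433,-.13,.08],Q(90))
im,W,Pt,uv,s=wgrab("k1"); c,N,e=fit(W,ringsegs('blue'),(.4329,-.1299),.041,(.003,.03)); print(c,N,e)
assert abs(c[0]-.4329)<.004 and abs(c[1]+.1299)<.004
o,rz=pick('blue',c[:2],-.030,.17)
ctrl.movep([.5240,-.4205,.17],Q(90)); s=get_state(); print(s['tcp_pos'],s['time'],s['width'])
im,W,Pt,uv,s=wgrab("k2"); print(ring_tool(Pt,'blue',rz))
print(fit(W,flsegs('300'),(.5245,-.4205),.055,(.006,.145)))
r=np.linalg.norm(W[:,:2]-[.5245,-.4205],axis=1); m=(W[:,2]>.05)&(r>.06)&(r<.12)&(W[:,2]<.14); print(m.sum(), np.round(W[m][:5],3))
E
```

```text
[ 0.43292505 -0.13003262 -0.00045016] 4700 0.0004144020633060821
down [ 0.4327 -0.13   -0.0302] [ 0.5  0.4 -0.2]
grip 0.0687499254264811 [-2.6  0.4  8.1]
held 0.06861508566724651 [ 0.7 -0.4 -3.8] (array([ 8.08042839e-05,  8.13423900e-04, -1.21906130e-03]), 15262, np.float64(0.000415628333015396)) rz 0.03978093869584718 38.5667
[ 0.52465969 -0.41846675  0.16968805] 39.7833 0.06867906832063753
(array([ 0.00013206,  0.00083068, -0.00013778]), 15402, np.float64(0.0004104548351920277))
(array([ 5.25412410e-01, -4.22354848e-01, -2.16806135e-04]), 4550, np.float64(0.00018829293379907778))
0 []
```

View pics/k2.png

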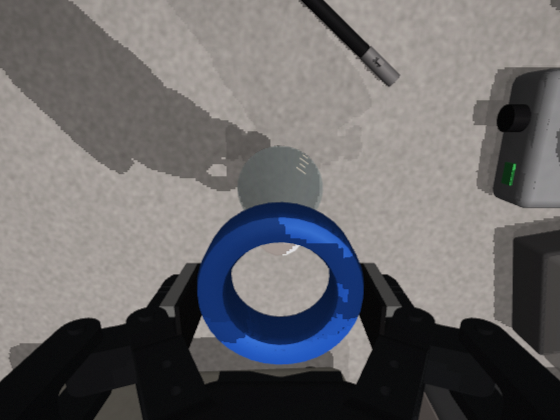

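```bash
python3 - <<'E'
from fit import *
for n in("scene","side"):
    q=np.load(f"f_{n}.npz"); P,_=deproj(n,q['d'],np.ones((420,560),bool))
    m=(P[:,2]>.03)&(abs(P[:,0]-.525)<.12)&(P[:,1]<-.475)&(P[:,1]>-.9); g=P[m]
    print(n,len(g)); 
    for z in np.arange(.03,.3,.04):
        h=g[(g[:,2]>=z)&(g[:,2]<z+.04)]
        if len(h): print(round(z,2),len(h),h[:,1].max())
E
```

```text
scene 5601
0.03 741 -0.6180277894382732
0.07 829 -0.6154898820592032
0.11 859 -0.6147439970065189
0.15 1401 -0.6148350696616569
0.19 1742 -0.6361937741699758
0.23 29 -0.7370454598280921
side 3693
0.15 1454 -0.6275075509402266
0.19 2239 -0.6427050044734738
```

```bash
python3 - <<'E'
from fit import *
ctrl.movel([.5246,-.4225,.12],max_speed=.15)
seat((.5254,-.4224),(.0001,.0008),.087,.0396)
wgrab("k3")
release((.5254,-.4224),.16,'blue',.087)
E
```

```text
pre [ 0.52487681 -0.42288618  0.055889  ] [ 0.46246203  0.09677068 -3.78358686]
0.0065 [ 0.   0.4 -3.5] [ 0.5247 -0.4226  0.0542]
0.005 [-0.8 -0.3 -2.8] [ 0.5246 -0.4224  0.0524]
0.0035 [-0.2 -0.1 -3.4] [ 0.5245 -0.4224  0.0507]
0.002 [-0.1 -0.1 -3.8] [ 0.5245 -0.4224  0.0493]
0.0005 [-0.5 -0.6 -3.3] [ 0.5245 -0.4225  0.0478]
-0.001 [-0.4 -0.3 -1.9] [ 0.5245 -0.4226  0.0465]
-0.0025 [-2.4  1.8  5.1] [ 0.5245 -0.4227  0.0458]
ringfit (array([ 0.5255668 , -0.42282196, -0.00099381]), 3361, np.float64(0.0004858726188185919))
top plane tilt deg 0.5686052007407992 z 0.09684362566302034 2928 44.3083
```

View pics/rel_blue.png

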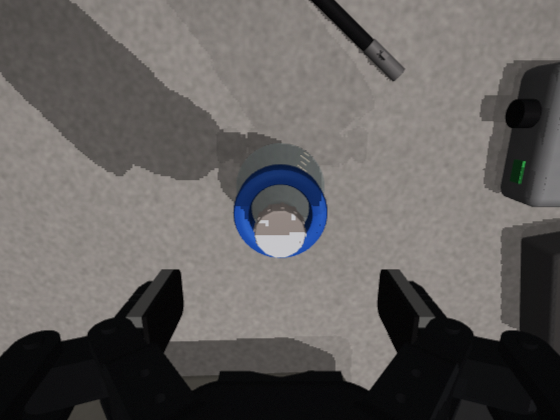

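```bash
python3 - <<'E'
from fit import *
ctrl.movel([.5245,-.4227,.2]); ctrl.movep([.6351,.1179,.13],Q(90))
c=(.6359,.1179); n='red'; zc=.046
im,W,Pt,uv,s=wgrab("l1"); np.savez("l1.npz",W=W,uv=uv)
hs=cv2.cvtColor(im,cv2.COLOR_BGR2HSV)[uv[:,1],uv[:,0]].astype(int)
dh=np.abs((hs[:,0]+90)%180-90); G=W[(dh<10)&(hs[:,1]>150)&(np.hypot(W[:,0]-c[0],W[:,1]-c[1])<.033)]
print(fit(G,ringsegs(n,zc),c,.033,(.02,.07)))
T=G[np.abs(G[:,2]-np.percentile(G[:,2],97))<.004]; A=np.c_[T[:,:2]-c,np.ones(len(T))]; p=np.linalg.lstsq(A,T[:,2],rcond=None)[0]
print(np.degrees(np.arctan(np.hypot(*p[:2]))),p[2],len(T))
for n in("side","scene"):
    im,d=vision.grab_frame(n); cv2.imwrite(f"pics/l1_{n}.png",cv2.resize(im,None,fx=1.4,fy=1.4))
print(get_state()['time'])
E
```

```text
(array([ 0.63623581,  0.11764148, -0.00217012]), 2073, np.float64(0.0004646389760262215))
0.6418072449068453 0.05467713922828765 1775
46.925
```

View pics/l1_side.png

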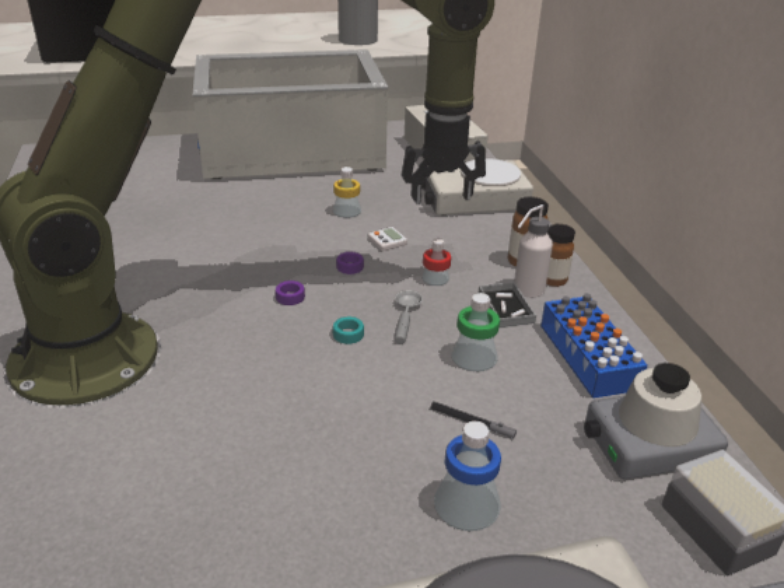

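View pics/l1.png

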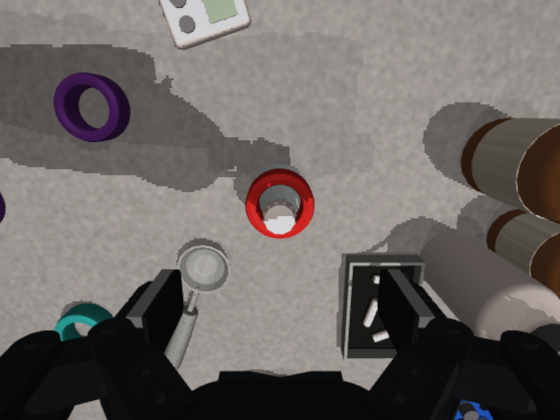

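All four rings are level on their flasks, the flasks stand where they were, and the gripper is clear of everything.

```bash
python3 -c "
from station import ticket; print(ticket.close_job())"
```

```text
the job is handed in; nothing more can be done
None
```

All four rings are on their flasks: red on flask_50, yellow on flask_100, green on flask_200 and blue on flask_300, placed in that order. I handed the job in at about 47 s on the robot clock. Each ring was lowered until it touched the glass, with the wrist force never reading above about 14 N.

**Last checks:**
- **Level and centring:** the wrist-camera fits put each ring's tilt at about 0.5–0.65° and its centre within about 0.5 mm of the flask axis. The final side picture shows all four flasks upright, with the purple and turquoise rings untouched.
- **Seating height:** each ring sits 1–2 mm lower than the stated nominal height.

**What failed or disagreed:**
- **First red grasp:** it closed on air above the ring. All three cameras showed the shut fingertips about 33 mm behind the stated tool point. I corrected for this from then on, and nothing was touched or moved.
- **First red-ring check:** right after release, a wrist fit put the ring 3 mm off centre, because glass and cap points were mixed in. The colour-filtered refit at the end put it on centre and level.

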